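# Step the battery fixture's stop sleeve one hole towards the pack and hold its pin home

### The arm

A 6-joint arm with a two-finger parallel gripper is mounted at the origin on the work surface. World frame = base frame: x ahead of the robot, y to its left, z up, the work surface at z = 0. Lengths are in m, angles in degrees, forces in N, time in s.
With the tool pointing down it reaches from about 0.35 to 0.85 m from the base axis. Payload 8.1 kg.
Tool frame: the origin (TCP) lies at the very end of the fingers, on their centre line; the grasp point (between the pads) lies 19 mm behind it; z points along the fingers, y is the line along which they close (so a half turn about z gives the same grasp; the last joint's range is limited). The gripper opens to 85 mm and grips with 20 to 120 N. Pads are 22 mm wide; open, the fingers measure 114 mm over their backs; the gripper's body (76 mm by 85 mm) begins 54 mm behind the grasp point. The pads swing forward as they close: fully open they stand 13 mm farther back than shut.
Start: joints at [64.549, 7.471, 85.268, -0, 87.261, -4.893], TCP at [0.211, 0.562, 0.209] pointing down, gripper open.
Joint ranges: [-169.43, 169.43], [-51.17, 129.36], [1.28, 143.12], [-76.62, 256.62], [0, 156.53], [-152.29, 152.29]. Speed limits (degrees/s): [136.94, 136.94, 159.86, 180, 180, 180].

### API

Orientations are given as a 3x3 rotation matrix whose columns are the frame's x, y, z axes.
In Python, from bench import r, fingers, planner, imaging gives the robot as it stands. Calls block until the motion is done:
- r.move_ptp(position, orientation): joint-space move of the TCP to a pose.
- r.line_to(position, ori=None, v=0.15, f_stop=None): straight line of the TCP; ori=None keeps the orientation; v is the mean speed in m/s. With f_stop (N) it stops when the force on the tool has changed by that much, and returns True; else False.
- r.movej(angles): joint-space move.
- fingers.set_gripper(opening, grasp_force=None): finger opening in m; grasp_force is the grip in N (None keeps the last); returns when the fingers have stopped.
- r.dwell(seconds).
- planner.solve_ik(position, orientation): joint angles nearest the present ones, or None.
- r.observe(): the state.
- imaging.capture(name): name is "side" or "top"; returns a dict with "img" (400x640x3 uint8, red, green, blue), "range_z" (400x640 float32, m along the optical axis (not along the pixel's ray), 0 where there is no reading), "K" (3x3 intrinsics, pixels), "cam_to_world" (4x4, takes a point from camera to world coordinates). Camera axes: x right, y down, z forward; pixel columns grow to the right and rows downward; lengths in m; the calibration is good to about 2 mm. A picture is of the moment at which its call begins.
A pose or a line that the arm cannot do raises r.MotionError and nothing moves.
- r.close_job(): hands the job in; it is judged then, once.
The state is a dict: "time": time; "joint_positions": joint angles; "joint_vel": joint speeds; "tau": joint torques, N m; "ee_pos": TCP position; "tcp_rot": TCP orientation; "ft_force": force on the tool from outside, world axes, zero at the start; "wrist_torque": the same for the moment, N m; "finger_gap": finger opening in m; "grasp_force": force on a finger pad.
Only numpy, scipy, OpenCV 4.12 (cv2) and the standard library are available. Lean on these libraries where they do the work, as an engineer would, in place of code of your own. Each camera call takes 0.05 s, during which the arm holds its last target. There are 200 camera calls.

### The job

On the battery fixture, bring the stop sleeve one hole closer to the battery pack: first turn the black bolt knob clockwise until it clicks over to its far stop, then pull the sleeve's steel lock plunger straight up, slide the sleeve to the next hole on the pack's side and let the pin go fully home in it. Finish while still gripping the plunger's head, with the pin kept fully home. Leave the pack, the terminal block and the loose things on and around the fixture where they are.

Things in the scene. Friction and masses are not known exactly. Their poses are not given: they have to be found in the camera images.
- fixture: Grey base plate fixed to the bench, 215 (x) x 290 (y) x 12 mm. Origin on the bench surface right below the lock plunger's starting place; the plate spans x -130 to +85 mm. Its y axis runs along the perforated steel bar (40 wide, 140 long, top at z 30 mm) that carries the sleeve; the bar has holes at y -40, 0 and +40 mm. The bolt knob is on the -x side.
- knob_grip (a point): Grip point of the black bolt knob, on its upright axis, 70 mm above the bench, at fixture x -95, y 0 mm. The knob is an upright bar 44 long x 12 wide, from 48 to 76 mm above the bench, on a disc of radius 23 mm (top at 48 mm); at joint value 0 the bar lies along the fixture's x axis. Keep fingertips above the disc.
- bolt_knob (a joint): Bolt knob angle, rad, 0 (bolted) to 1.2 (far stop), growing clockwise seen from above about its fixed upright axis. Light friction, then a spring detent from about 0.7 rad (at most 0.15 N m) that peaks at 0.9 and clicks over to about 1.1; past that it stays as left. Turning it draws a steel cross-bolt out of the sleeve; while bolted the sleeve cannot slide.
- plunger_head: Head of the lock plunger on top of the sleeve: upright round steel knob 26 mm in diameter, 22 mm high, origin at its centre, 75 mm above the bench when the pin is home. Under it is a collar of 22 mm diameter, then the sleeve's top at 43 mm. The sleeve is an aluminium block 70 (x) x 50 (y) mm which travels with the plunger.
- plunger (a joint): Lift of the lock plunger, m: 0 = pin fully home, 0.016 = upper stop. The pin clears the bar at 0.010; a spring pulls it down with 4 N at 0 and 7 N at the top. If let down between holes the pin rests on the bar at 0.010. The pin has a round nose and 1 mm of play each way in a hole.
- sleeve (a joint): Place of the sleeve along the bar, m, growing towards the fixture's +y: 0 at the start (middle hole), +0.040 and -0.040 in the outer holes, stops at +-0.0465. It slides with about 1.5 N and is moved by carrying the lifted plunger head sideways.
- pack: Battery pack: black block 100 (x) x 60 (y) x 46 mm with two brass posts on top (to 54 mm), origin at the centre of its underside, loose, 0.4 to 0.8 kg. It stands on the plate at one end of the bar, its centre about 107 mm from the middle hole; which end (fixture +y or -y) varies.
- block: Low black terminal block, 70 (x) x 60 (y) x 22 mm, origin at the centre of its underside, loose, standing at the other end of the bar from the pack.
- thumbscrew: Loose steel disc of 34 mm diameter, 6 mm thick, with a 10 mm stud, lying on the plate; origin under its centre. Leave alone.
- cell: Loose round cell standing on the bench behind the fixture, 26 mm diameter, 66 mm high; origin under its centre. Leave alone.
- checker: Loose black cell checker lying on the bench to the left of the fixture, 75 x 120 x 22 mm; origin under its centre. Leave alone.
- driver: Loose screwdriver, 170 mm long, lying behind the fixture. Leave alone.
- jar: Loose jar, 56 mm diameter, 60 mm high, to the right of the fixture; origin under its centre. Leave alone.
Not all that is in view belongs to the job. Leave any brown or turquoise look-alike of the pack alone.

How it is judged (in metres and radians):
On the way, in this order (a step that is already met when the one before it is completed fails the run):
1. the bolt knob is clicked over to its far stop, the pin still in the middle hole (value of joint bolt_knob above 1 rad and value of joint plunger below 0.004 m and value of joint sleeve between -0.005 and 0.005 m), for 0.2 s.
2. the plunger is pulled up until its pin is clear of the middle hole (value of joint plunger above 0.0085 m and value of joint sleeve between -0.012 and 0.012 m), for 0.02 s.
At the end, for the whole second after the job is handed in: The sleeve stands within 3 mm of the outer hole on the pack's side, the pin is within 3 mm of fully home, the bolt knob is still past its click (over 1.0 rad), and the fingers still grip the plunger's head with more than 3 N (((y of pack in the frame of fixture above 0.09 m and value of joint sleeve between 0.037 and 0.043 m) or (y of pack in the frame of fixture below -0.09 m and value of joint sleeve between -0.043 and -0.037 m)) and value of joint plunger below 0.003 m and value of joint bolt_knob above 1 rad and contact force between the fingers and plunger_head above 3 N); the arm keeps its last pose, push and grip.
It fails at once if the battery pack is shifted by more than 15 mm or tipped (distance of pack from where it was at the start of the episode above 0.015 m or angle between pack's own z axis and vertical above 0.3 rad).
It fails at once if the terminal block is shifted by more than 15 mm or tipped (distance of block from where it was at the start of the episode above 0.015 m or angle between block's own z axis and vertical above 0.3 rad).
It fails at once if the thumbscrew, cell, checker, screwdriver or jar is shifted by more than 15 mm or tipped (distance of any of thumbscrew, cell, checker, driver, jar from where it was at the start of the episode above 0.015 m or angle between any of thumbscrew, cell, checker, jar's own z axis and vertical above 0.3 rad).
It also fails if it takes over 50 s, if anything falls off the work surface, if the arm or the gripper's body presses on something with over 40 N, if the wrist force passes 120 N, or if a joint passes its speed limit or range.

## Working session

There is one attempt and no reset: what is moved stays moved. The work goes in short steps, each a Python script; the robot and the scene stay as the last script left them, time stands still between calls to the robot, and variables do not carry over. Pictures are saved under pics/ and viewed, at most 10 in all, crops included, and the job is handed in when it is done.

```bash
ls; mkdir -p pics; python3 - <<'E'
from bench import r, imaging
import cv2, numpy as np
for n in ("side","top"):
    c=imaging.capture(n); np.savez(f"pics/{n}0.npz",**c)
    cv2.imwrite(f"pics/{n}0.png",c["img"][:,:,::-1]); print(n,c["K"].round(1).tolist(),c["cam_to_world"].round(3).tolist())
print(r.observe())
E
```

```text
pics
side [[490.6, 0.0, 316.2], [0.0, 490.6, 198.7], [0.0, 0.0, 1.0]] [[0.948, -0.163, 0.272, 0.237], [-0.317, -0.49, 0.812, -1.001], [0.001, -0.857, -0.516, 0.688], [0.0, 0.0, 0.0, 1.0]]
top [[376.5, 0.0, 318.8], [0.0, 376.5, 202.6], [0.0, 0.0, 1.0]] [[-0.003, -0.989, 0.146, 0.366], [-1.0, 0.001, -0.015, -0.031], [0.015, -0.146, -0.989, 1.261], [0.0, 0.0, 0.0, 1.0]]
{'time': 0.1, 'joint_positions': array([ 6.45482573e+01,  7.51297905e+00,  8.53243522e+01,  3.58671519e-04,
        8.72602421e+01, -4.89355282e+00]), 'joint_vel': array([-0.05095975, -0.08636313, -0.12780947, -0.03467437, -0.05538271,
        0.02742735]), 'tau': array([ 1.61295517e-03, -5.70955324e+01, -5.01939046e+01, -1.23569116e-04,
        8.20453773e-03,  8.35004948e-05]), 'ee_pos': array([0.21044559, 0.56131085, 0.20811386]), 'tcp_rot': array([[-9.36315871e-01,  3.51158149e-01, -7.37501363e-04],
       [ 3.51158891e-01,  9.36314625e-01, -1.53501122e-03],
       [ 1.51501612e-04, -1.69623553e-03, -9.99998550e-01]]), 'ft_force': array([ 0.46169452, -0.12258839,  0.3805419 ]), 'wrist_torque': array([-0.02252829,  0.010604  , -0.01268116]), 'grasp_force': 0.0, 'finger_gap': 0.0853320648252139}
```

View pics/side0.png

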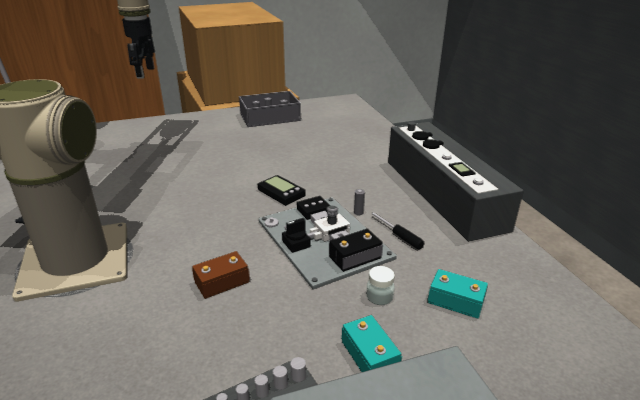

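View pics/top0.png

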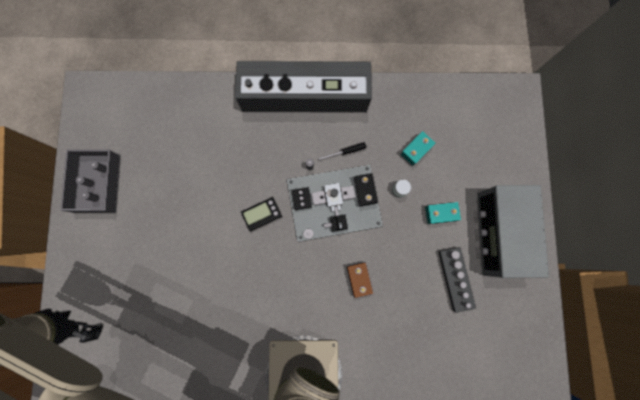

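The side view shows the fixture around (325,240), with the plunger at (332,213), the black pack at (355,248), the terminal block at (313,207) and the knob at (294,235). In the top view the plunger is at (334,194), the pack at (367,190), the block at (302,198) and the knob at (338,223).

Pack candidates in the top view are black (367,190), brown (360,280), turquoise (419,149) and turquoise (443,213). The black one standing on the plate is the pack. I'll confirm it in an enlarged crop and measure.

```bash
python3 - <<'E'
import cv2, numpy as np
out=[]
P={}
for n,(u0,v0,u1,v1) in dict(side=(250,170,410,290),top=(270,145,400,245)).items():
    c=np.load(f"pics/{n}0.npz"); im=c["img"][v0:v1,u0:u1,::-1]
    cv2.imwrite(f"pics/{n}0c.png",cv2.resize(im,None,fx=5 if n=='side' else 6,fy=5 if n=='side' else 6,interpolation=cv2.INTER_CUBIC))
    z=c["range_z"]; v,u=np.mgrid[:400,:640]; K=c["K"];T=c["cam_to_world"]
    p=np.stack([(u-K[0,2])/K[0,0]*z,(v-K[1,2])/K[1,1]*z,z],-1)@T[:3,:3].T+T[:3,3]
    p[z==0]=np.nan; p=p[v0:v1,u0:u1]; h=p[...,2]
    m=((h>.036)&(h<.12)).astype(np.uint8)
    k,l,s,ce=cv2.connectedComponentsWithStats(m)
    for i in range(1,k):
        if s[i,4]>15: q=p[l==i]; print(n,(ce[i]+[u0,v0]).round(1),s[i,4],q.mean(0).round(4),q[:,2].max().round(4))
    m=((h>.066)&(h<.12)).astype(np.uint8)
    k,l,s,ce=cv2.connectedComponentsWithStats(m)
    for i in range(1,k):
        if s[i,4]>5: q=p[l==i]; print(n,'hi',(ce[i]+[u0,v0]).round(1),s[i,4],q.mean(0).round(4),q[:,2].max().round(4), np.median(q[:,2]).round(4))
    m=((h>.006)&(h<.018)).astype(np.uint8)
    cn,_=cv2.findContours(m,cv2.RETR_EXTERNAL,cv2.CHAIN_APPROX_NONE); b=max(cn,key=cv2.contourArea)
    print(n,'plate z',np.median(h[m>0]).round(4))
    q=p[m>0][:,:2].astype(np.float32); rc=cv2.minAreaRect(q); print(rc)
E
```

```text
side [359.4 196.1] 140 [ 0.6784 -0.0262  0.0544] 0.0675
side [331.8 220.9] 563 [ 0.5755 -0.1056  0.0511] 0.0878
side [296.1 231.2] 479 [ 0.483  -0.1238  0.0541] 0.0789
side [355.4 245.3] 1182 [ 0.5896 -0.2156  0.0545] 0.0694
side [381.1 277.7] 528 [ 0.596  -0.3323  0.0557] 0.064
side hi [359.  191.4] 7 [ 0.6777 -0.0237  0.0668] 0.0675 0.0666
side hi [332.1 210.6] 107 [ 0.5762 -0.1042  0.0787] 0.0878 0.0804
side hi [295.6 222.8] 125 [ 0.4839 -0.1183  0.0731] 0.0789 0.0743
side hi [367.6 233.6] 8 [ 0.6237 -0.2012  0.0679] 0.0694 0.0678
side hi [344.  241.6] 8 [ 0.5638 -0.2125  0.0679] 0.0686 0.0679
side plate z 0.0127
((0.6448429822921753, -0.05611914396286011), (0.4410493075847626, 0.44652292132377625), 85.86276245117188)
top [309.1 162.8] 56 [ 0.6751 -0.0178  0.0593] 0.0676
top [365.5 188.8] 589 [ 0.5892 -0.2018  0.0555] 0.0675
top [397.4 187. ] 55 [ 0.5951 -0.3063  0.0559] 0.0624
top [333.1 194.1] 341 [ 0.5732 -0.0963  0.0474] 0.0861
top [338.1 222.5] 197 [ 0.4795 -0.1116  0.052 ] 0.0772
top hi [333.5 192.1] 58 [ 0.5741 -0.0961  0.0789] 0.0861 0.0789
top hi [339.1 221.5] 53 [ 0.4805 -0.1132  0.0731] 0.0772 0.0731
top plate z 0.0103
((0.5901384949684143, -0.09547559916973114), (0.2978028953075409, 0.4407951235771179), 8.542091369628906)
```

View pics/side0c.png

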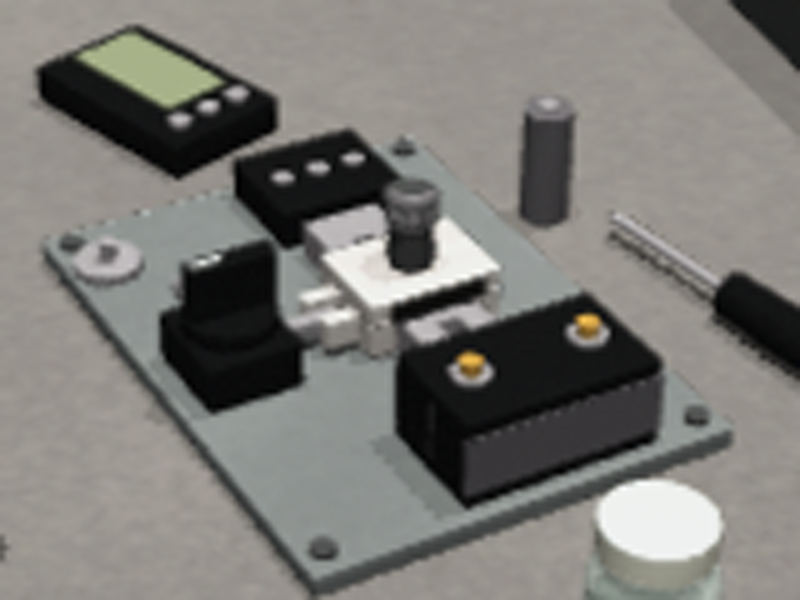

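View pics/top0c.png

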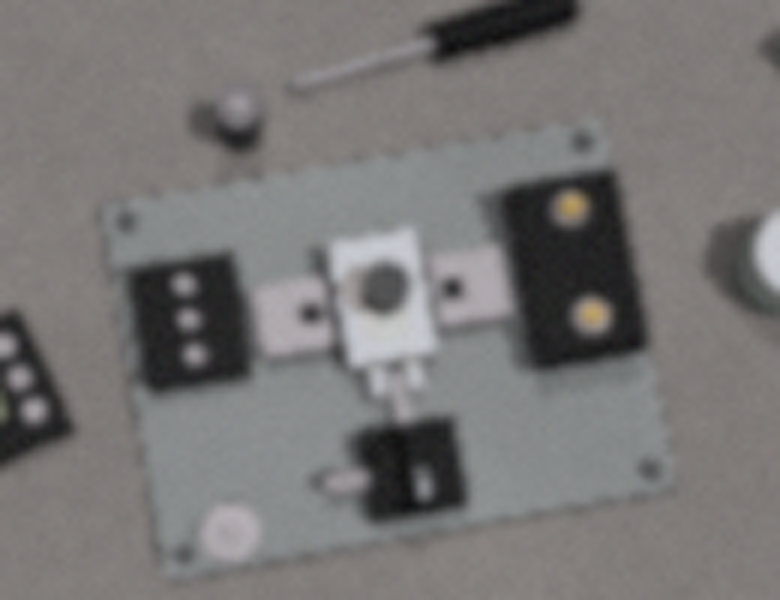

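The crops confirm the black pack with two brass posts on the plate, at the image-right end of the bar (side crop 530,390; top crop 575,270). That is the fixture's -y end. The bar holes are at crop (311,313) and (453,289), the plunger head at (388,286) and the thumbscrew at (230,532). Next I'll cast rays and triangulate.

```bash
cat > vis.py <<'E'
import numpy as np
def load(n): return dict(np.load(n))
def ray(c,u,v):
    d=c["cam_to_world"][:3,:3]@np.linalg.solve(c["K"],[u,v,1.]); return c["cam_to_world"][:3,3],d
def plane(c,u,v,z):
    o,d=ray(c,u,v); return o+d*(z-o[2])/d[2]
def tri(a,b):
    (o1,d1),(o2,d2)=a,b
    s=np.linalg.lstsq(np.c_[d1,-d2],o2-o1,rcond=None)[0]
    p,q=o1+d1*s[0],o2+d2*s[1]; return (p+q)/2,np.linalg.norm(p-q)
E
python3 - <<'E'
from vis import *
import cv2
S,T=load("pics/side0.npz"),load("pics/top0.npz")
t=lambda x,y:((x+.5)/6-.5+270,(y+.5)/6-.5+145)
s=lambda x,y:((x+.5)/5-.5+250,(y+.5)/5-.5+170)
A=plane(T,*t(311,313),.03);B=plane(T,*t(453,289),.03)
y=(A-B)[:2];print('holes',A,B,np.linalg.norm(y),'yaw',np.degrees(np.arctan2(-y[0],y[1])),'mid',(A+B)/2)
cs=[plane(T,*t(*p),.012)[:2] for p in((103,205),(603,120),(675,490),(165,578))]
rc=cv2.minAreaRect(np.float32(cs));print('plate',rc, np.mean(cs,0))
print('screws T',np.mean([plane(T,*t(*p),.013)[:2] for p in((126,221),(582,142),(650,468),(184,553))],0))
sc=[plane(S,*s(*p),.013)[:2] for p in((403,147),(697,415),(323,548),(72,242))]
print('screws S',np.mean(sc,0),np.degrees(np.arctan2(*(-(sc[0]-sc[1])*[1,-1]))))
# head: dark blob in top, top-ellipse in side
print('head tri',tri(ray(T,*t(389,285)),ray(S,*s(413,190))))
# knob bar top: ends in side (183..272 x 245..) & top
print('knob tri end near/far',tri(ray(T,*t(400,430)),ray(S,*s(184,262))),)
print('posts',tri(ray(T,*t(571,205)),ray(S,*s(588,320))),tri(ray(T,*t(592,314)),ray(S,*s(470,360))))
for n,uv in(('T',t(389,285)),('S',s(413,190))): print(n,plane(T if n=='T' else S,*uv,.086))
import sys
im=T["img"]; print(cv2.cvtColor(im,cv2.COLOR_RGB2GRAY)[180:206:1,322:346])
E
```

```text
holes [ 0.56716415 -0.05855136  0.03      ] [ 0.58058645 -0.13725955  0.03      ] 0.07984446090309728 yaw 9.677689586004266 mid [ 0.5738753  -0.09790545  0.03      ]
plate ((0.5514851808547974, -0.10180671513080597), (0.21374711394309998, 0.2878437936306), 9.766427993774414) [ 0.55146204 -0.10155067]
screws T [ 0.55230281 -0.10088751]
screws S [ 0.55641473 -0.0998593 ] 10.016700707868955
head tri (array([ 0.57565594, -0.0992927 ,  0.0834828 ]), np.float64(0.004516365552812548))
knob tri end near/far (array([ 0.48255595, -0.10200789,  0.0686329 ]), np.float64(0.030845136143111712))
posts (array([ 0.62189822, -0.19908625,  0.06652677]), np.float64(0.0032683862214648754)) (array([ 0.56239893, -0.20925119,  0.06560516]), np.float64(0.0034168841453137886))
T [ 0.57298665 -0.09858338  0.086     ]
S [ 0.57661971 -0.10297518  0.086     ]
[[141 142 140 139 141 142 138 139 139 138 139 139 139 137 139 139 137 139
  139 138 138 137 137 137]
 [139 139 138 139 141 141 137 139 139 139 137 134 140 139 139 141 142 139
  138 138 139 138 137 138]
 [140 139 139 142 140 140 140 140 141 141 137 136 136 13
[... 1668 characters left out ...]
55 151 118 116 163 191 198 198 197 195 194 195 199 196 199 197 200
  198 180 146 123 120 123]
 [170 172 160 125 117 157 190 200 198 197 197 199 200 199 199 197 201 200
  197 186 151 119 111 113]
 [170 168 155 123 111 148 185 197 199 197 196 198 199 198 200 197 200 200
  200 190 166 135 123 125]
 [157 153 135 102  90 130 176 195 200 200 199 200 201 200 200 199 200 198
  199 189 170 146 136 135]
 [127 122 107  81  75 114 170 195 200 198 199 198 198 194 189 186 189 186
  179 169 154 143 136 137]
 [111 113 104  88  72 108 165 192 193 189 185 185 178 172 161 160 165 157
  144 133 134 136 138 137]
 [120 123 121 107  88 105 149 172 173 165 161 156 145 128 125 144 163 158
  135 117 124 136 137 140]]
```

Both views agree within about 3 mm:
- **Fixture origin:** about (0.575, -0.099), yaw 9.7°, with the pack at the fixture's -y end.
- **Heights:** head top 0.084–0.087, knob top about 0.078.

Next I'll approach the knob and grip it.

```bash
cat > geo.py <<'E'
import numpy as np
from bench import r, fingers, imaging
YAW=9.7; O=np.array([.575,-.099,0])
def ori(yaw):  # tool y axis at world yaw (deg), z down
    a=np.radians(yaw); y=np.array([np.cos(a),np.sin(a),0]); z=np.array([0,0,-1.])
    return np.c_[np.cross(y,z),y,z]
def W(x,y,z):
    a=np.radians(YAW); return O+[x*np.cos(a)-y*np.sin(a), x*np.sin(a)+y*np.cos(a), z]
def st(tag):
    s=r.observe(); a=np.radians(YAW); d=s["ee_pos"]-O; f=s["ft_force"]
    R=np.array([[np.cos(a),np.sin(a),0],[-np.sin(a),np.cos(a),0],[0,0,1]])
    print(tag,"t%.1f"%s["time"],"fix",(R@d*1e3).round(1),"F",(R@f).round(1),"M",s["wrist_torque"].round(2),"gap %.4f g %.1f"%(s["finger_gap"],s["grasp_force"])); return s
E
python3 - <<'E'
from geo import *
fingers.set_gripper(.05,20)
q=W(-.095,0,.13); r.move_ptp(q,ori(YAW+90)); s=st("above"); print(s["joint_positions"].round(0))
print(r.line_to(W(-.095,0,.054),v=.1,f_stop=8)); st("down")
fingers.set_gripper(0,20); st("grip")
E
```

```text
above t3.1 fix [-94.7   0.5 130.1] F [0.7 0.  0.2] M [ 0.01 -0.01 -0.01] gap 0.0500 g 0.0
[ -19.   -6.  107.    0.   79. -119.]
False
down t4.0 fix [-94.5  -0.3  54.7] F [-0.  -0.7 -0.5] M [ 0.02 -0.    0.01] gap 0.0496 g 0.0
grip t4.6 fix [-95.   -0.   54.1] F [ 0.2 -0.1 -0.3] M [-0.03  0.02  0.  ] gap 0.0004 g 0.0
```

The gap closed to 0, so the fingers missed the bar. I'll look.

```bash
python3 - <<'E'
from bench import imaging
import cv2, numpy as np
o=[]
for n,(u0,v0,u1,v1) in dict(side=(260,160,360,280),top=(290,170,390,245)).items():
    c=imaging.capture(n); np.savez(f"pics/{n}1.npz",**c)
    o.append(cv2.resize(c["img"][v0:v1,u0:u1,::-1],(400,480 if n=='side' else 300),interpolation=cv2.INTER_CUBIC))
o[1]=cv2.copyMakeBorder(o[1],0,180,0,0,cv2.BORDER_CONSTANT)
cv2.imwrite("pics/b1.png",np.hstack(o))
E
```

```text
(no output)
```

View pics/b1.png

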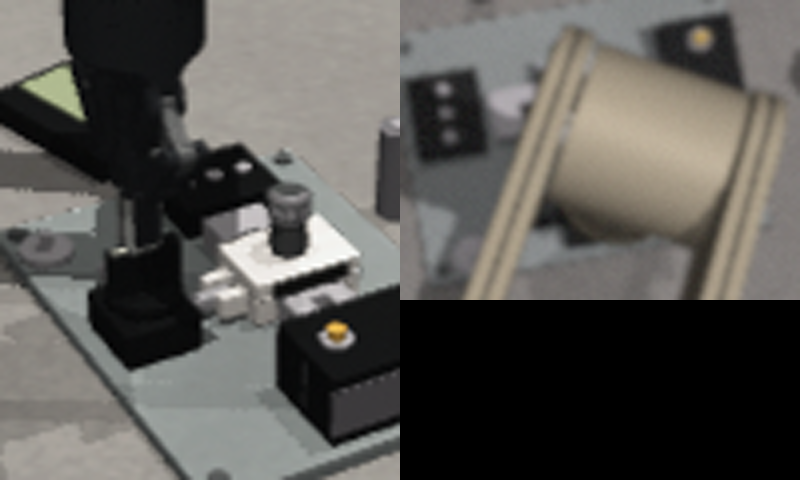

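The side view shows the closed fingertips at crop (140,245), behind the knob bar (105–180, 245–300) or above it. The top view is hidden by the arm. I'll project the reported TCP into the image and compare it with depth.

```bash
python3 - <<'E'
from geo import *
from vis import *
s=st("now"); p=s["ee_pos"]; print(p.round(4), s["tcp_rot"].round(3).tolist())
c=load("pics/side1.npz");K=c["K"];T=c["cam_to_world"]
def proj(p):
    q=K@(T[:3,:3].T@(p-T[:3,3])); return (q[:2]/q[2]).round(1),q[2].round(3)
print('TCP',proj(p),'grasp pt',proj(p+[0,0,.019]),'bar top axis',proj(W(-.095,0,.076)))
def back(u,v):
    z=c["range_z"][v,u]; return (T[:3,:3]@(np.linalg.solve(K,[u,v,1.])*z)+T[:3,3]).round(4)
for v in range(200,236,3): print(v,[back(u,v).tolist() for u in (291,296,301)])
E
```

```text
now t4.7 fix [-95.   0.  54.] F [-0.  -0.7  0.1] M [ 0.02 -0.    0.02] gap 0.0004 g 0.0
[ 0.4813 -0.115   0.054 ] [[-0.986, -0.169, -0.0], [-0.169, 0.986, 0.0], [0.0, 0.0, -1.0]]
TCP (array([294.3, 229.3]), np.float64(1.113)) grasp pt (array([294.1, 222.3]), np.float64(1.103)) bar top axis (array([294.1, 221.2]), np.float64(1.102))
200 [[0.4718, -0.129, 0.1415], [0.4824, -0.1308, 0.1405], [0.481, -0.1737, 0.1655]]
203 [[0.4725, -0.1259, 0.132], [0.4769, -0.15, 0.1452], [0.4814, -0.172, 0.1572]]
206 [[0.4721, -0.1265, 0.1248], [0.4759, -0.153, 0.1397], [0.4846, -0.1607, 0.1425]]
209 [[0.4725, -0.1241, 0.1155], [0.4773, -0.1475, 0.1286], [0.4891, -0.145, 0.1248]]
212 [[0.473, -0.1217, 0.1062], [0.4823, -0.1292, 0.1089], [0.5337, 0.0064, 0.0162]]
215 [[0.4727, -0.1222, 0.0987], [0.4818, -0.1302, 0.1018], [0.53, -0.0054, 0.0151]]
218 [[0.473, -0.12, 0.0894], [0.4821, -0.1286, 0.0929], [0.4994, -0.1089, 0.077]]
221 [[0.4733, -0.1183, 0.0803], [0.4822, -0.1278, 0.0844], [0.497, -0.1167, 0.0743]]
224 [[0.4719, -0.1228, 0.0754], [0.4831, -0.1241, 0.0738], [0.496, -0.1197, 0.0683]]
227 [[0.472, -0.1215, 0.0664], [0.4843, -0.119, 0.0621], [0.4959, -0.1195, 0.06]]
230 [[0.4712, -0.1238, 0.0599], [0.4831, -0.1226, 0.0565], [0.4958, -0.1196, 0.0518]]
233 [[0.4715, -0.1218, 0.0504], [0.4833, -0.1216, 0.0476], [0.4935, -0.127, 0.049]]
```

```bash
python3 - <<'E'
from geo import *
from vis import *
import cv2
r.line_to(W(-.095,0,.12),v=.15); s=st("up"); p=s["ee_pos"]
c=imaging.capture("side"); np.savez("pics/side2.npz",**c); K=c["K"];T=c["cam_to_world"]
q=K@(T[:3,:3].T@(p-T[:3,3])); print('proj TCP',q[:2]/q[2],q[2])
z=c["range_z"]; v,u=np.mgrid[:400,:640]
P=np.stack([(u-K[0,2])/K[0,0]*z,(v-K[1,2])/K[1,1]*z,z],-1)@T[:3,:3].T+T[:3,3]
m=(abs(P[...,0]-p[0])<.03)&(abs(P[...,1]-p[1])<.05)&(P[...,2]>.085)&(P[...,2]<.24)
for row in range(150,226,3):
    k=m[row]
    if k.any(): print(row,np.where(k)[0][[0,-1]],P[row][k].min(0).round(3),P[row][k].max(0).round(3))
cv2.imwrite("pics/b2.png",cv2.resize(c["img"][140:260,240:360,::-1],(600,600),interpolation=cv2.INTER_CUBIC))
E
```

```text
up t5.3 fix [-9.520e+01  1.000e-01  1.195e+02] F [-0.4  1.  -0.6] M [ 0.   -0.01  0.01] gap -0.0002 g 0.0
proj TCP [293.59479244 204.70693277] 1.079365822472675
150 [277 281] [ 0.461 -0.069  0.232] [ 0.469 -0.066  0.234]
153 [278 280] [ 0.462 -0.074  0.227] [ 0.465 -0.069  0.229]
156 [278 285] [ 0.462 -0.112  0.219] [ 0.467 -0.068  0.24 ]
159 [279 286] [ 0.463 -0.125  0.213] [ 0.467 -0.07   0.239]
162 [280 294] [ 0.464 -0.144  0.208] [ 0.476 -0.074  0.239]
165 [281 305] [ 0.463 -0.164  0.203] [ 0.493 -0.08   0.24 ]
168 [282 301] [ 0.465 -0.16   0.197] [ 0.488 -0.083  0.232]
171 [283 298] [ 0.465 -0.162  0.195] [ 0.483 -0.093  0.227]
174 [284 299] [ 0.467 -0.165  0.187] [ 0.488 -0.093  0.222]
177 [286 308] [ 0.467 -0.165  0.189] [ 0.501 -0.111  0.213]
180 [289 306] [ 0.472 -0.164  0.18 ] [ 0.5   -0.11   0.208]
183 [288 299] [ 0.471 -0.152  0.174] [ 0.485 -0.111  0.195]
186 [288 299] [ 0.47  -0.129  0.168] [ 0.491 -0.114  0.174]
189 [289 299] [ 0.472 -0.13   0.161] [ 0.49  -0.115  0.168]
192 [289 299] [ 0.472 -0.129  0.153] [ 0.49  -0.114  0.16 ]
195 [289 299] [ 0.472 -0.13   0.145] [ 0.492 -0.113  0.154]
```

View pics/b2.png

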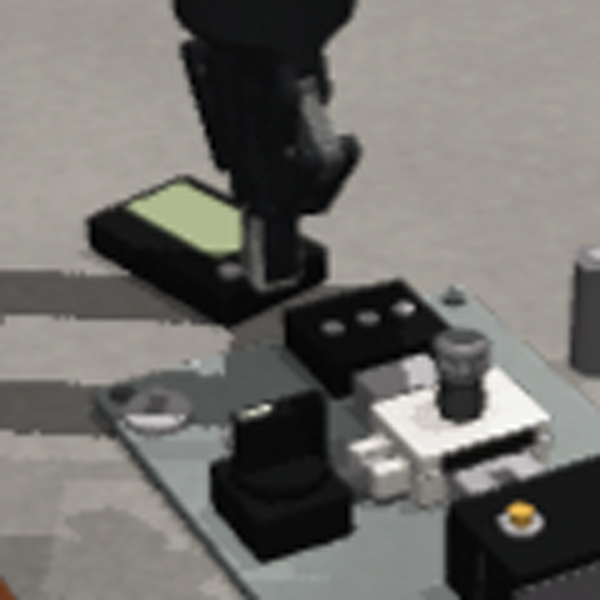

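With the TCP reported at z 0.1195, the fingertips (crop 270,285) actually end at about z 0.14. The real tips are therefore about 21 mm above the reported TCP, while x and y agree. I'll calibrate this by lightly touching the bar's top, which was measured at about 0.077.

```bash
python3 - <<'E'
from geo import *
r.line_to(W(-.095,0,.064),v=.15); r.dwell(.2); st("pre")
print(r.line_to(W(-.095,0,.040),v=.02,f_stop=4)); st("touch")
E
```

```text
pre t6.0 fix [-94.1  -0.5  65.3] F [0.4 0.3 0.9] M [0.03 0.03 0.01] gap -0.0001 g 0.0
True
touch t6.7 fix [-94.8  -0.1  53.8] F [-0.3 -0.2  5.6] M [ 0.04 -0.05 -0.  ] gap 0.0003 g 2.7
```

Contact at reported z 0.054 means the tips are 22 mm above the reported TCP. I'll use that offset from here: tips at 0.053 for the knob, then grip and turn it.

```bash
echo 'D=.022  # real fingertips stand this much above the reported TCP' >> geo.py; python3 - <<'E'
from geo import *
r.line_to(W(-.095,0,.08-D+.02),v=.2); fingers.set_gripper(.036,20)
print(r.line_to(W(-.095,0,.053-D),v=.1,f_stop=8)); st("down")
fingers.set_gripper(0,25); st("grip")
E
```

```text
False
down t8.0 fix [-94.9  -0.   31.1] F [ 1.5 -0.8  1.2] M [-0.01  0.01 -0.02] gap 0.0356 g 0.0
grip t8.3 fix [-94.2  -0.1  32.1] F [-1.9  2.6  5.9] M [ 0.54  0.26 -0.01] gap 0.0115 g 27.0
```

```bash
python3 - <<'E'
from geo import *
p=W(-.095,0,.053-D)
for a in (12,24,36,48,58,66):
    r.move_ptp(p,ori(YAW+90-a)); s=st(a)
print(s["joint_positions"].round(0)); r.dwell(.3)
fingers.set_gripper(.036); st("open")
r.line_to(W(-.095,0,.125-D),v=.2)
fingers.set_gripper(.05)
r.move_ptp(W(0,.0,.125-D),ori(YAW)); s=st("over plunger"); print(s["joint_positions"].round(0))
E
```

```text
12 t8.7 fix [-94.2   0.2  32.1] F [-0.3  3.6  6.5] M [0.65 0.26 0.03] gap 0.0115 g 27.1
24 t9.0 fix [-94.2   0.4  32. ] F [-0.3  5.8  7. ] M [0.85 0.28 0.03] gap 0.0114 g 27.1
36 t9.3 fix [-94.    0.6  32.1] F [0.1 6.3 7.1] M [ 1.02  0.19 -0.03] gap 0.0118 g 27.1
48 t9.6 fix [-93.9   0.7  32.1] F [1.9 6.8 6.7] M [1.16 0.11 0.13] gap 0.0116 g 27.1
58 t9.9 fix [-93.8   0.9  32. ] F [1.7 7.7 5.6] M [ 1.23 -0.07 -0.13] gap 0.0112 g 27.0
66 t10.2 fix [-93.6   1.   32.1] F [2.7 8.  5.9] M [ 1.35 -0.09  0.02] gap 0.0114 g 27.0
[-19.   1. 112.   0.  67. -53.]
open t10.8 fix [-95.1  -0.2  30.9] F [-0.4  0.2  0.7] M [ 0.03 -0.02  0.06] gap 0.0361 g 0.0
over plunger t12.2 fix [ -0.5   0.4 102. ] F [0.2 0.9 0.1] M [ 0.02  0.02 -0.04] gap 0.0499 g 0.0
[-15.   9.  95.  -0.  76. -25.]
```

```bash
python3 - <<'E'
from bench import imaging
import cv2
c=imaging.capture("side")
cv2.imwrite("pics/b3.png",cv2.resize(c["img"][150:270,240:380,::-1],(700,600),interpolation=cv2.INTER_CUBIC))
E
```

```text
(no output)
```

View pics/b3.png

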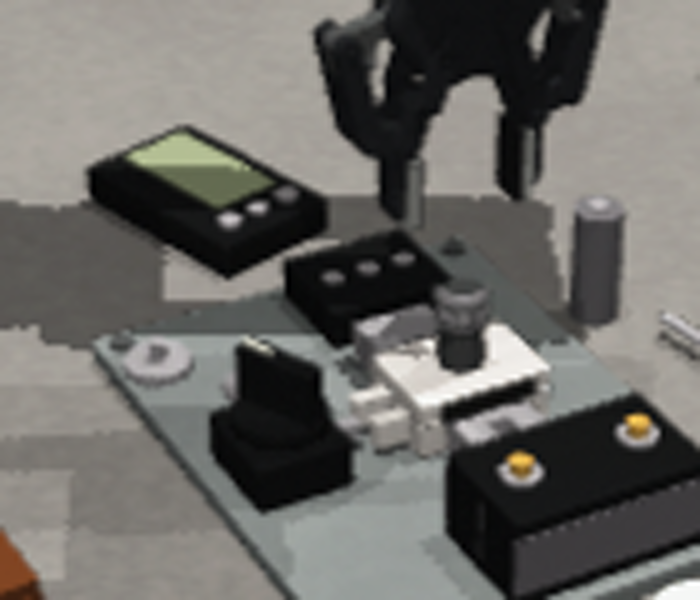

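The knob bar now runs from crop (240,345) to (325,373), turned well clockwise, and the cross-bolt is out of the sleeve. The plunger is untouched. I'll check the angle and grip the head.

```bash
python3 - <<'E'
from geo import *
from vis import *
c=load("pics/side0.npz")
a,b=[plane(c,240+x/5-.4,150+y/5-.4,.076) for x,y in((240,345),(325,373))]
d=(b-a)[:2]; print("bar yaw rel fixture",np.degrees(np.arctan2(d[1],d[0]))-YAW, np.linalg.norm(d))
print(r.line_to(W(0,0,.059-D),v=.1,f_stop=8)); st("down")
fingers.set_gripper(0,50); st("grip")
E
```

```text
bar yaw rel fixture -58.241275291267016 0.04499286523027801
False
down t13.0 fix [ 0.4 -0.2 37.6] F [ 0.5 -0.4  0.3] M [-0.04 -0.03  0.04] gap 0.0499 g 0.0
grip t13.4 fix [ 1.8 -0.4 38.5] F [5.9 0.9 4.1] M [ 0.17 -0.81 -0.  ] gap 0.0240 g 49.8
```

The knob angle fits (about 60–66°, past the click), and the head is gripped. Now lift.

```bash
python3 - <<'E'
from geo import *
for h in (.004,.009,.013): r.line_to(W(.001,0,.059-D+h),v=.04); r.dwell(.15); st(h)
E
```

```text
0.004 t13.8 fix [ 1.6 -0.1 40.7] F [ 7.5 -0.  -5.1] M [ 0.06 -1.21 -0.05] gap 0.0237 g 49.5
0.009 t14.2 fix [ 1.6  0.1 45.6] F [ 7.2  0.1 -5.7] M [ 0.14 -1.29 -0.04] gap 0.0241 g 49.7
0.013 t14.6 fix [ 1.5  0.2 49.4] F [ 8.3 -0.6 -7.2] M [ 0.19 -1.4  -0.02] gap 0.0240 g 49.8
```

```bash
python3 - <<'E'
from geo import *
h=.059-D+.0158
r.line_to(W(.003,0,h),v=.03); r.dwell(.15); st("top")
for y in (-.013,-.026,-.034,-.040): r.line_to(W(.003,y,h),v=.06); r.dwell(.1); st(y)
E
```

```text
top t15.0 fix [ 1.9  0.3 51.8] F [-0.3  0.2 -7.3] M [-0.01  0.11 -0.05] gap 0.0241 g 49.8
-0.013 t15.5 fix [  2.2 -13.4  52.4] F [-5.4 -0.2 -8. ] M [-0.38  0.8   0.05] gap 0.0239 g 49.9
-0.026 t16.0 fix [  2.3 -26.2  52.5] F [-4.9 -1.4 -7.6] M [-0.32  0.83 -0.01] gap 0.0242 g 49.9
-0.034 t16.3 fix [  2.4 -34.2  52.6] F [-5.2 -1.7 -8. ] M [-0.35  0.86  0.05] gap 0.0242 g 49.9
-0.04 t16.7 fix [  2.4 -40.2  52.5] F [-5.  -1.  -7.4] M [-0.36  0.87  0.01] gap 0.0242 g 49.9
```

```bash
python3 - <<'E'
from geo import *
for z in (.048,.045,.041,.037,.0355):
    hit=r.line_to(W(.002,-.040,z),v=.03,f_stop=18); r.dwell(.15); st((z,hit))
    if hit: break
E
```

```text
(0.048, False) t17.2 fix [  2.3 -40.1  48.4] F [-2.1 -0.4 -6.2] M [-0.19  0.34  0.03] gap 0.0241 g 50.0
(0.045, False) t17.6 fix [  2.2 -40.   45.2] F [-1.4  0.2 -6.2] M [-0.08  0.19 -0.02] gap 0.0239 g 50.0
(0.041, False) t18.0 fix [  2.2 -40.   41.2] F [-0.3  0.7 -5.5] M [ 0.01  0.03 -0.05] gap 0.0240 g 50.1
(0.037, True) t18.4 fix [  2.3 -40.6  38.5] F [-2.8  0.6  7.4] M [-0.11  0.54 -0.01] gap 0.0242 g 51.4
```

The pin went through bar level with no resistance and bottomed at the original home reading (38.5 mm, +7 N). I'll check the scene once more.

```bash
python3 - <<'E'
from geo import *
import cv2
c=imaging.capture("side"); st("end")
cv2.imwrite("pics/b4.png",cv2.resize(c["img"][150:300,240:430,::-1],(760,600),interpolation=cv2.INTER_CUBIC))
E
```

```text
end t18.4 fix [  2.3 -40.5  38.4] F [-3.3 -0.2  8. ] M [-0.07  0.52 -0.02] gap 0.0239 g 51.4
```

View pics/b4.png

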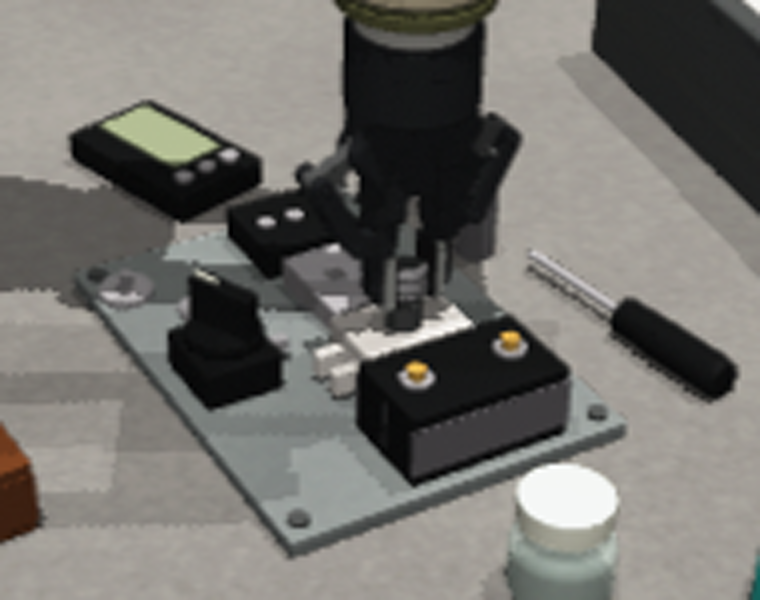

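The sleeve (410,330) now stands next to the pack (460,390), the head is gripped at (408,285), the knob is turned (225,305), and the pack and loose items have not moved. Handing in.

```bash
python3 -c "
from bench import r
print(r.close_job())"
```

```text
the job is handed in; nothing more can be done
None
```

I handed the job in at about 18 s: the knob is clicked over (measured about 58° in the image, turned to 66°), the sleeve is in the pack-side hole with the pin home, and the fingers still grip the plunger head at about 50 N; no verdict was returned.

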